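Pull the red-handled card from the rack and tip it to the light

ROBOT

A 6-joint arm with a two-finger parallel gripper is mounted at the origin on a cart in front of the work surface, level with it; the furniture and walls round the work are solid. World frame = base frame: x ahead of the robot, y to its left, z up, the work surface at z = 0. Lengths are in m, angles in degrees, forces in N, time in s.
With the tool pointing down it reaches from about 0.375 to 0.9 m from the base axis. Payload 3.1 kg.
Tool frame: the origin (TCP) lies on the centre line of the jaws, within the pads' length; the fingertips stand 17 mm ahead of it and the grasp point (between the pads) lies 2 mm behind it; z points along the fingers, y is the line along which they close (so a half turn about z gives the same grasp; the last joint's range is limited). The gripper opens to 87 mm and grips with 3 to 60 N. Pads are 19 mm wide; open, the fingers measure 117 mm over their backs; the gripper's body (75 mm by 190 mm) begins 51 mm behind the grasp point.
Start: joints at [63.455, 30.224, 82.088, -0, 67.689, -10.227], TCP at [0.176, 0.6, 0.207] pointing down, gripper open.
Joint ranges: [-176.69, 176.69], [-43.24, 126.21], [12.49, 139.97], [-82, 262], [0, 151.66], [-163.58, 163.58]. Speed limits (degrees/s): [159.86, 159.86, 180, 180, 180, 180].

INTERFACE

Orientations are given as a 3x3 rotation matrix whose columns are the frame's x, y, z axes.
In Python, from rig import bot, imaging, finder gives the robot as it stands. The module is installed in compiled form; this text tells all that it offers.
- The arm moves only by the tool play_rows, never from a script. Its argument "motion" is a list that holds one entry, the list of rows, each a list of 6 numbers: the shift along the tool's x, y, z in normalised numbers (1 is 1 m), then the turn, a rotation vector about the tool's x, y, z in shares of 360 degrees (1.0 is 360 degrees). In form: [[[dx, dy, dz, wx, wy, wz], ...]]. A call has 1 to 8 rows; each row is the pose to reach, as a shift and turn from the pose commanded when the call began, along the tool's axes at that moment; what a row does not reach only later rows make up. A row lasts 1/12 s, in which the tool goes at most 41.7 mm and 7.16 degrees, less where a joint would pass 70% of its speed; a pose out of reach is approached as far as the arm can. A call with a gripper value outside its range is refused whole. "fingers" is the finger opening in m, from 0 to 0.087, set as the call begins (left out, the last holds). The fingers move at their own pace and stop on an object; the grip force is fixed at half the most. Time passes only in rows, so rows that repeat a pose let the fingers close. It gives the time, the measured TCP pose, the force, the opening and the grip force at its end, in the units of the state.
- bot.read_state(): the state, without advancing time (a new reading comes with each control period).
- imaging.capture(name): name is "scene" or "side" or "wrist"; returns a dict with "frame" (400x640x3 uint8, red, green, blue), "camera_matrix" (3x3 intrinsics, pixels), "k1" (the pictures are not rectified: a ray, as slopes to the right and down, at radius r is drawn at 1 + k1 r^2 times it, then the intrinsics apply), "R" (3x3) and "t" (3): a world point X has camera coordinates R X + t. Camera axes: x right, y down, z forward; pixel columns grow to the right and rows downward; lengths in m; the calibration is good to about 2 mm. A picture is of the moment at which its call begins. There is no depth.
- bot.hand_in(): hands the job in; it is judged then, once.
Trained networks look in the newest picture that a camera, given by its name, has taken for a name from the list of things; names that differ only in an ending like _2 or _b are one class to them, and where a whole thing is asked for, a point or a joint stands for the part that bears it (a point fixed in the world has none). Each returns a list of dicts, best first, with "confidence" (0 to 1); they miss things now and then, are a little off and sometimes report something else, mostly with a low value. They report only what shows in the picture. A call takes as long as a camera call.
- finder.recognise(camera, name): "at" ([x, y, z] in m, in world coordinates, good to about 4 mm: the middle of the surface that is visible of it).
- finder.outline_of(camera, name): "pixels" (400x640 bool, what is visible of it).
The state is a dict: "time_s": time; "joint_positions": joint angles; "qvel": joint speeds; "tau": joint torques, N m; "position": TCP position; "tcp_rot": TCP orientation; "force": force on the tool from outside, world axes, zero at the start; "moment": the same for the moment, N m; "opening": opening from 0.0 (shut) to 1.0 (fully open); "grasp_force": force on a finger pad.
Only numpy, scipy, OpenCV 4.12 (cv2) and the standard library are available. Lean on these libraries where they do the work, as an engineer would, in place of code of your own. Each camera call takes 0.05 s, during which the arm holds its last target. There are 200 camera calls.

TASK

The circuit card with the red handle has to be looked over: swing the card rack's retaining bar right back out of the way, then draw that card straight up out of its guides and tip it so that its component side faces up, at least halfway from upright to lying flat. Finish while still holding it like that in the gripper, at rest, with the whole card well above the height of the rack; leave the other two cards in their slots and disturb nothing else on the desk.

Things in the scene. Friction and masses are not known exactly. Their poses are not given: they have to be found in the camera images.
- rack: Aluminium bench card rack, fixed in place on the 3 mm green mat, 124 (x) x 164 (y) x 101 mm; origin at the centre of its underside, z up, front -x. Three cards stand upright in it, parallel to its x-z plane, at y = -46, 0 and +46 mm (which is where varies), each free to slide straight up in two vertical grooves (4.5 mm wide, top at z = 86 mm) at its ends.
- bail (a joint): Hinge of the retaining bar, rad: 0 = down, lying across the tops of all three cards behind their handles; grows as the bar is lifted up and back; 1.57 = upright; stop at 2.2. It has light friction and stays where it is left (about 1.5 N at the grip moves it).
- bail_grip (a point): Middle of the bar's finger grip: a yellow plastic sleeve, 12 mm across and 38 mm long, that sticks out along the rack's +y beyond the end plate (from y = 90 to 128 mm); nothing stands beside it. It moves with the bar, 40 mm from the hinge axis: at joint value a it is 40 cos a mm in front of (rack -x) and 40 sin a mm above point bail_hinge.
- bail_hinge (a point): Fixed point on the hinge axis of the retaining bar, level with the middle of the grip: rack (52, 109, 94) mm. The axis is the rack's y axis direction.
- card_red: Green circuit card with a red pull handle, 0.1 to 0.17 kg: board 100 x 2 x 80 mm. Origin at the middle of its lower edge, in the slot 13 mm above the desk; z up the card to the handle; axes parallel to the rack's while in its slot: x along the board; y square to the board, out of the component side (chips, dark blue cans, up to 13 mm high, below z = 70 mm): level in the rack, up when lying flat.
- card_red_handle (a point): Grip point of the red handle, at card x = -22, y = 0, z = 97 mm. The handle is a block 40 mm (x) x 10 mm (y, the way to pinch it) x 28 mm (z = 80 to 108 mm) on the card's top edge; 36 mm is free between it and the next handle.
- card_red_foot (a point): Middle of the lower edge of the red-handled card (its origin). Raise it 76 mm to clear the guides.
- card_white: The like card with the white handle (black finned heat sink). Its axes and sizes are those of card_red. A bystander: it stays in its slot.
- card_blue: The like card with the blue handle (yellow block). Its axes and sizes are those of card_red. A bystander: it stays in its slot.
- side_cutters: Side cutters with red grips lying on the desk, 41 x 111 x 10 mm; bystander.
- solder_reel: Grey reel lying on the desk, 59 mm across, 28 mm high; bystander.
- screwdriver: Screwdriver with an orange handle lying on the desk, 158 mm long, 21 mm thick; bystander.
- tub_screws: Tub with a green lid, 51 mm across, 41 mm high; bystander.
- mug: White mug with green dots, 78 mm across, 93 mm high; bystander.
- marker_blue: Blue and white marker pen lying on the desk, 128 mm long, 14 mm thick; bystander.

How it is judged:
By the outcome, as a careful person would: the job done as asked, in the order asked, and still so for the second after the job is handed in, while the arm keeps its last pose, push and grip.
It also fails if it takes over 48 s, if anything falls off the work surface, if the arm or the gripper's body presses on something with over 40 N, if the wrist force passes 120 N, or if a joint passes its speed limit or range.

## Working session

There is one attempt and no reset: what is moved stays moved. The work goes in short steps, Python scripts to look and compute and a tool call to move; the robot and the scene stay as the last step left them, time stands still between calls to the robot, and variables do not carry over. Pictures are saved under pics/ and viewed, at most 10 in all, crops included, and the job is handed in when it is done.

Besides the shell and the picture viewer there is one more tool, called as a command line: name --argument value ..., lists and objects as JSON in quotes. play_rows: Moves the arm, as the interface text tells. Its arguments: {"type":"object","properties":{"motion":{"type":"array"},"fingers":{"type":"number"}},"required":["motion"]}

```bash
mkdir -p pics; python3 - <<'E'
from rig import bot, imaging, finder
import cv2
s=bot.read_state(); print(s)
for c in ["scene","side"]:
    im=imaging.capture(c); cv2.imwrite(f"pics/{c}0.png",im["frame"][:,:,::-1]); print(c,im["R"].round(3).tolist(),im["t"].round(3).tolist(),im["camera_matrix"].round(1).tolist(),im["k1"])
    for n in ["rack","card_red","card_white","card_blue","card_red_handle","bail_grip","mug","tub_screws","solder_reel","side_cutters","screwdriver","marker_blue"]:
        print(n,[( [round(float(v),3) for v in d["at"]],round(d["confidence"],2)) for d in finder.recognise(c,n)[:2]])
E
```

```text
{'time_s': 0.0, 'joint_positions': array([ 6.34570528e+01,  3.02786254e+01,  8.21571599e+01, -1.14992164e-03,
        6.76898306e+01, -1.02260659e+01]), 'qvel': array([-0.0214171 ,  0.03019192, -0.03405838, -0.0499979 ,  0.0170676 ,
        0.0480719 ]), 'tau': array([ 1.22717365e-04, -4.40046358e+01, -1.76588881e+01,  6.32461673e-02,
        5.81334648e-02, -1.62320016e-04]), 'position': array([0.1752048 , 0.59912972, 0.20617104]), 'tcp_rot': array([[-9.59724524e-01,  2.80941117e-01, -9.63108007e-04],
       [ 2.80942523e-01,  9.59722574e-01, -1.96962555e-03],
       [ 3.70967695e-04, -2.16087593e-03, -9.99997596e-01]]), 'force': array([-0.4987885 ,  0.71837779, -0.47282605]), 'moment': array([-0.04574614,  0.00766282, -0.00853509]), 'grasp_force': 0.0, 'opening': 1.001430400855713}
scene [[0.815, -0.58, -0.014], [-0.393, -0.535, -0.748], [0.426, 0.615, -0.664]] [-0.449, 0.274, 1.011] [[460.9, 0.0, 313.2], [0.0, 460.9, 203.4], [0.0, 0.0, 1.0]] -0.03038796986442884
rack [([0.538, 0.092, 0.063], 0.55)]
card_red [([0.548, 0.099, 0.089], 0.8)]
card_white [([0.544, 0.143, 0.091], 0.78)]

[... 476 characters left out ...]
26], [-0.285, -0.368, -0.885], [0.496, 0.733, -0.465]] [-0.447, 0.214, 1.145] [[493.4, 0.0, 316.8], [0.0, 493.4, 197.9], [0.0, 0.0, 1.0]] -0.12757133353087569
rack [([0.532, 0.07, 0.053], 0.69)]
card_red [([0.545, 0.1, 0.096], 0.54)]
card_white [([0.534, 0.148, 0.096], 0.59)]
card_blue [([0.536, 0.196, 0.096], 0.51)]
card_red_handle [([0.541, 0.103, 0.092], 0.69)]
bail_grip []
mug [([0.455, -0.384, 0.06], 0.76)]
tub_screws [([0.613, -0.402, 0.036], 0.88)]
solder_reel [([0.67, -0.068, 0.029], 0.62), ([0.534, 0.072, 0.055], 0.51)]
side_cutters [([0.399, -0.085, 0.005], 0.55), ([0.542, 0.102, 0.095], 0.49)]
screwdriver [([0.349, 0.167, 0.014], 0.64)]
marker_blue [([0.616, -0.282, 0.011], 0.64)]
```

```bash
python3 - <<'E'
import cv2,numpy as np
a=cv2.imread("pics/scene0.png"); cv2.imwrite("pics/s1.png",cv2.resize(a,(800,500)))
b=cv2.imread("pics/side0.png"); cv2.imwrite("pics/s2.png",cv2.resize(b,(800,500)))
E
```

```text
(no output)
```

View pics/s1.png

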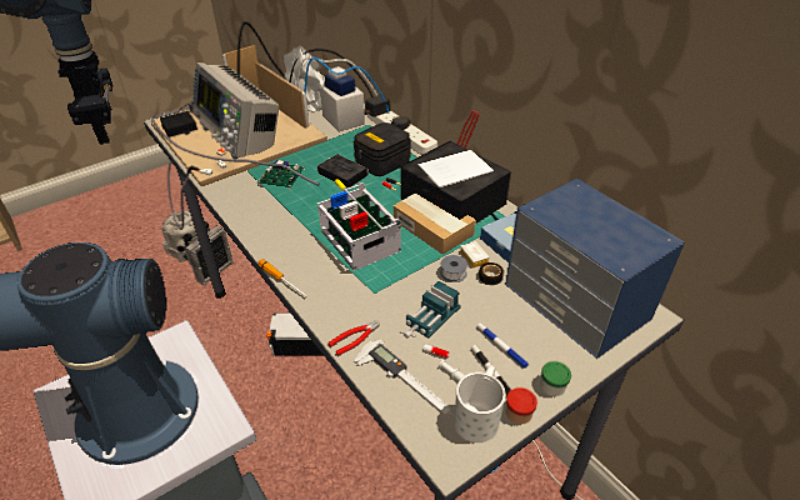

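View pics/s2.png

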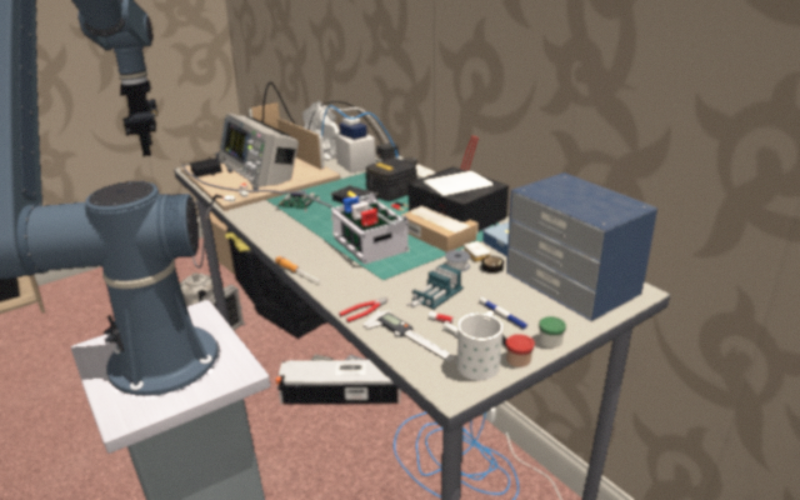

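The pictures show the rack at about (358, 225) in the scene view, with the red handle nearest the camera, the yellow grip at about (341, 185) on the far end, and the bar down. I'll move above the rack to look with the wrist camera.

```bash
cat > h.py <<'E'
from rig import bot, imaging, finder
import numpy as np, cv2
from scipy.spatial.transform import Rotation as Ro
def down(yaw):  # tool y at world direction yaw+90deg, z down
    c,s=np.cos(np.radians(yaw)),np.sin(np.radians(yaw))
    return np.array([[-c,-s,0],[-s,c,0],[0,0,-1.]])
def delta(p,R):
    s=bot.read_state(); T=s["tcp_rot"]
    d=T.T@(np.array(p)-s["position"]); w=Ro.from_matrix(T.T@R).as_rotvec(degrees=True)
    print("delta",d.round(4),w.round(2),"rows",max(np.linalg.norm(d)/.0417,np.linalg.norm(w)/7.16).round(1))
def proj(im,X):
    c=im["R"]@np.array(X)+im["t"]; u=c[:2]/c[2]; u=u*(1+im["k1"]*(u@u))
    K=im["camera_matrix"]; return np.array([K[0,0]*u[0]+K[0,2],K[1,1]*u[1]+K[1,2]])
def ray(im,px):
    K=im["camera_matrix"]; d=(np.array(px,float)-[K[0,2],K[1,2]])/[K[0,0],K[1,1]]; u=d.copy()
    for _ in range(20): u=d/(1+im["k1"]*(u@u))
    return -im["R"].T@im["t"], im["R"].T@np.array([u[0],u[1],1])
def atz(im,px,z):
    o,d=ray(im,px); return o+d*(z-o[2])/d[2]
E
python3 - <<'E'
from h import *
delta([0.46,0.15,0.40],down(2))
im=imaging.capture("wrist"); print(bot.read_state()["tcp_rot"].T@(-im["R"].T@im["t"]-bot.read_state()["position"]), (im["R"]@bot.read_state()["tcp_rot"]).round(2), im["camera_matrix"])
E
```

```text
delta [-0.3994 -0.3518 -0.1928] [  0.     0.   -18.32] rows 13.6
[ 0.07743266  0.000464   -0.17838936] [[ 0.    1.   -0.  ]
 [-0.96 -0.   -0.28]
 [-0.28  0.    0.96]] [[326.59310377   0.         321.70840664]
 [  0.         326.59310377 199.67648352]
 [  0.           0.           1.        ]]
```

The manual's scale: turns go in shares of 360 degrees. Converting my numbers, -18.3 degrees is -0.0508.

play_rows --motion '[[[-0.06, -0.05, -0.193, 0, 0, -0.0167], [-0.06, -0.05, -0.193, 0, 0, -0.0167], [-0.06, -0.05, -0.193, 0, 0, -0.0167], [-0.06, -0.05, -0.193, 0, 0, -0.0167], [-0.399, -0.352, -0.193, 0, 0, -0.0508], [-0.399, -0.352, -0.193, 0, 0, -0.0508], [-0.399, -0.352, -0.193, 0, 0, -0.0508], [-0.399, -0.352, -0.193, 0, 0, -0.0508]]]'

```text
time_s: 2.02
position: [0.298, 0.4072, 0.3757]
tcp_rot: [[-0.999, -0.036, 0.001], [-0.036, 0.999, 0.001], [-0.001, 0.001, -1.0]]
force: [0.2, -0.4, 0.8]
opening: 1.001
grasp_force: 0.0
```

```bash
python3 - <<'E'
from h import *
print(bot.read_state()["position"],bot.read_state()["time_s"])
delta([0.46,0.15,0.40],down(2))
E
```

```text
[0.29798546 0.40722566 0.37570873] 2.0167
delta [-0.1527 -0.2629 -0.0243] [0.03 0.05 0.05] rows 7.3
```

play_rows --motion '[[[-0.153, -0.263, -0.024, 0, 0, 0], [-0.153, -0.263, -0.024, 0, 0, 0], [-0.153, -0.263, -0.024, 0, 0, 0], [-0.153, -0.263, -0.024, 0, 0, 0], [-0.153, -0.263, -0.024, 0, 0, 0], [-0.153, -0.263, -0.024, 0, 0, 0], [-0.153, -0.263, -0.024, 0, 0, 0], [-0.153, -0.263, -0.024, 0, 0, 0]]]'

```text
time_s: 2.68
position: [0.4626, 0.1467, 0.3997]
tcp_rot: [[-1.0, -0.03, 0.003], [-0.03, 1.0, -0.002], [-0.003, -0.002, -1.0]]
force: [0.4, 0.1, -0.1]
opening: 1.0
grasp_force: 0.0
```

```bash
python3 - <<'E'
from h import *
im=imaging.capture("wrist"); cv2.imwrite("pics/w1.png",cv2.resize(im["frame"][:,:,::-1],(800,500)))
print(bot.read_state()["position"])
for n in ["rack","card_red","card_red_handle","card_white","card_blue","bail_grip"]:
    print(n,[(d["at"],round(d["confidence"],2)) for d in finder.recognise("wrist",n)[:1]])
    o=finder.outline_of("wrist",n)
    if o:
        ys,xs=np.nonzero(o[0]["pixels"]); print("  px",xs.mean().round(1),ys.mean().round(1),xs.min(),xs.max(),ys.min(),ys.max(),o[0]["confidence"])
f=im["frame"].astype(int); r,g,b=f[...,0],f[...,1],f[...,2]
for nm,m in [("red",(r>120)&(g<70)&(b<70)),("yel",(r>140)&(g>120)&(b<80)),("blue",(b>120)&(r<90))]:
    k,l,st,ce=cv2.connectedComponentsWithStats(m.astype(np.uint8))
    for i in np.argsort(-st[1:,4])[:3]+1:
        pts=np.argwhere(l==i)[:,::-1].astype(np.int32); print(nm,st[i],ce[i].round(1),cv2.minAreaRect(pts))
np.savez("w1.npz",**im)
E
```

```text
[0.46293607 0.14651669 0.39950982]
rack [([0.5714, 0.1478, 0.0237], 0.79)]
  px 322.2 212.0 263 400 168 262 0.79
card_red [([0.5436, 0.1067, 0.0928], 0.83)]
  px 294.8 211.7 289 303 192 240 0.77
card_red_handle [([0.5435, 0.1086, 0.0959], 0.76)]
  px 294.7 213.1 289 303 190 245 0.7
card_white [([0.5439, 0.1522, 0.0972], 0.83)]
  px 324.1 212.3 318 332 191 242 0.87
card_blue [([0.5578, 0.1895, 0.0932], 0.88)]
  px 350.9 217.3 343 360 193 250 0.67
bail_grip [([0.5799, 0.1887, 0.0989], 0.82)]
  px 337.2 234.9 263 400 224 261 0.97
red [176  79  10  45  74] [179.1 100.9] ((179.40745544433594, 101.21318817138672), (44.9091796875, 3.399308919906616), 78.95905303955078)
red [291 197   7  28  58] [295.2 208.6] ((295.3533020019531, 210.22845458984375), (27.051292419433594, 5.84583044052124), 83.41805267333984)
red [112 167  11   9  44] [116.9 170.9] ((116.85955810546875, 170.7753143310547), (4.133991718292236, 10.599979400634766), 57.9946174621582)
yel [132 281   3   5   9] [133.4 283.1] ((133.80001831054688, 282.9000244140625), (2.236067771911621, 3.5777084827423096), 26.56505012512207)
yel [511 290   2   6   8] [511.6 292.2] ((511.5, 292.5), (5.0, 1.0), 90.0)
yel [324  83   2   6   7] [324.7  85.3] ((324.85296630859375, 85.4117660522461), (5.093247413635254, 0.9701424241065979), 75.96376037597656)
blue [347 202  11  29 229] [352.3 216.9] ((352.0, 216.0), (28.0, 10.0), 90.0)
blue [ 66 223  20   4  80] [ 75.5 224.5] ((75.5, 224.5), (3.0, 19.0), 90.0)
blue [174 178   7  14  54] [176.7 184.9] ((176.5, 184.99998474121094), (13.597792625427246, 4.110960960388184), 71.56504821777344)
```

View pics/w1.png

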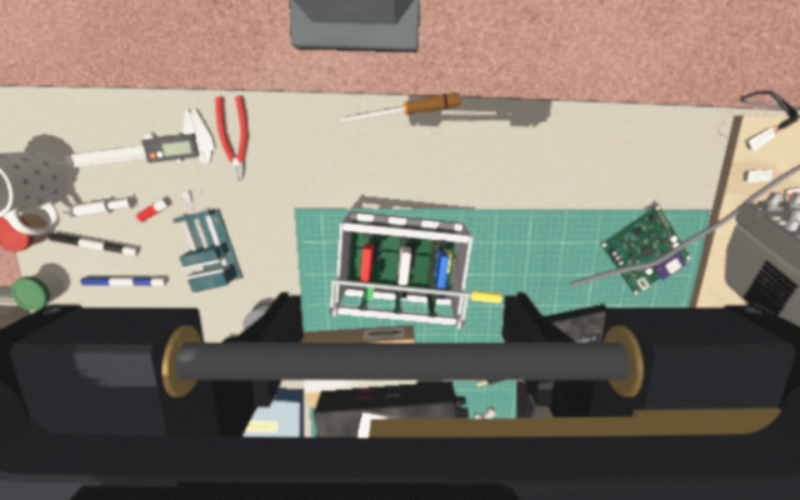

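The wrist view shows the rack turned by a few degrees: red handle at about (367, 262), white (405, 265), blue (442, 270), and the yellow grip from (472, 295) to (502, 298). I'll go lower for a sharper measurement.

play_rows --motion '[[[0.015, 0.02, 0.13, 0, 0, 0], [0.015, 0.02, 0.13, 0, 0, 0], [0.015, 0.02, 0.13, 0, 0, 0], [0.015, 0.02, 0.13, 0, 0, 0], [0.015, 0.02, 0.13, 0, 0, 0], [0.015, 0.02, 0.13, 0, 0, 0]]]'

```text
time_s: 3.83
position: [0.4454, 0.1708, 0.2705]
tcp_rot: [[-0.999, -0.035, 0.002], [-0.035, 0.999, 0.0], [-0.002, -0.0, -1.0]]
force: [0.6, 0.6, -0.1]
opening: 0.999
grasp_force: 0.0
```

```bash
python3 - <<'E'
from h import *
im=imaging.capture("wrist"); cv2.imwrite("pics/w2.png",cv2.resize(im["frame"][60:280,200:500,::-1],(800,587),interpolation=cv2.INTER_CUBIC))
print(bot.read_state()["position"],bot.read_state()["joint_positions"].round(1))
for n in ["card_red","card_red_handle","card_white","card_blue","bail_grip","rack"]:
    r=finder.recognise("wrist",n)[:1]
    print(n,[(np.round(d["at"],4),round(d["confidence"],2)) for d in r])
np.savez("w2.npz",**im)
E
```

```text
[0.44630894 0.17082838 0.27137698] [  7.5  14.   97.9  -0.   67.7 -84.5]
card_red [(array([0.536 , 0.1088, 0.0975]), 0.69)]
card_red_handle [(array([0.532 , 0.1107, 0.1006]), 0.98)]
card_white [(array([0.5336, 0.157 , 0.0997]), 0.86)]
card_blue [(array([0.5432, 0.1911, 0.0975]), 0.88)]
bail_grip [(array([0.6162, 0.2258, 0.095 ]), 0.5)]
rack [(array([0.5431, 0.1538, 0.0175]), 0.96)]
```

View pics/w2.png

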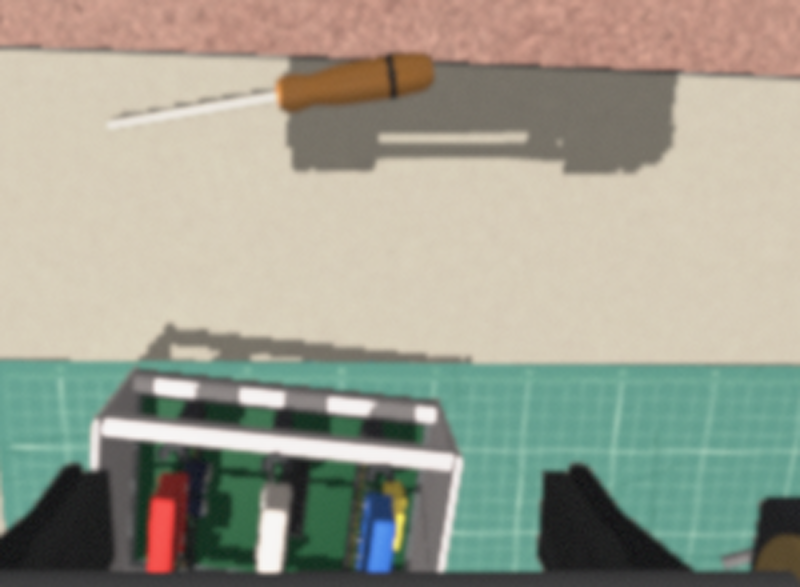

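```bash
python3 - <<'E'
import cv2,numpy as np
a=np.load("w1.npz")["frame"][:,:,::-1][155:275,250:410]
b=cv2.imread("pics/scene0.png")[135:220,240:330]
cv2.imwrite("pics/w1c.png",cv2.resize(a,(800,600),interpolation=cv2.INTER_CUBIC))
E
```

```text
(no output)
```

View pics/w1c.png

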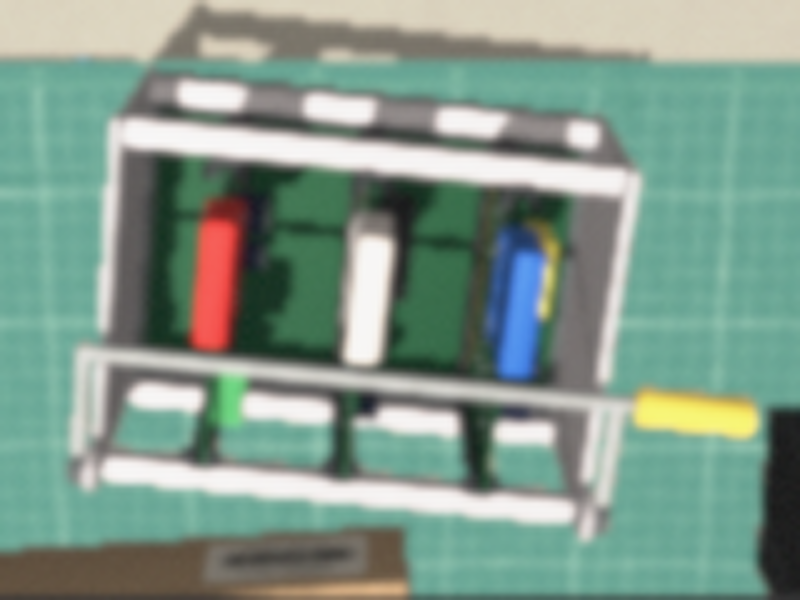

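```bash
cat > fit.py <<'E'
from h import *
from scipy.optimize import least_squares
im=dict(np.load("w1.npz"))
P=[((217,281),(-22,-46,118)),((370,298),(-22,0,118)),((521,308),(-22,46,118)),((636,406),(12,90,94)),((757,417),(12,128,94)),((697,411),(12,109,94))]
px=[((np.array(a)+.5)/5-.5+[250,155]) for a,_ in P]
def w(p,X):
    c,s=np.cos(p[2]),np.sin(p[2]); X=np.array(X)/1000
    return np.array([p[0]+c*X[0]-s*X[1],p[1]+s*X[0]+c*X[1],X[2]+.003])
f=lambda p:np.concatenate([proj(im,w(p,X))-q for (_,X),q in zip(P,px)])
r=least_squares(f,[.56,.15,-.07]); 
if __name__=="__main__":
    print(r.x,np.degrees(r.x[2]),r.fun.round(1))
    for n,X in [("hinge",(52,109,94)),("grip",(12,109,94)),("redhandle",(-22,-46,107)),("corner",(-62,-82,101)),("corner",(-62,82,101))]: print(n,w(r.x,X).round(4),(proj(im,w(r.x,X))-[250,155])*5)
    np.save("rack.npy",r.x)
    p=w(r.x,(12,109,94))
    delta(p+[0,.06,.2],down(np.degrees(r.x[2])-90))
E
python3 fit.py
```

```text
[ 0.56433793  0.14998477 -0.0861846 ] -4.938013694291021 [-0.5 -0.3 -0.1 -0.2  0.5  1.2  0.4 -0.4 -0.3 -0.1 -0.  -0.2]
hinge [0.6255 0.2541 0.097 ] [673.37434834 521.33536953]
grip [0.5857 0.2575 0.097 ] [694.91917119 408.22916335]
redhandle [0.5385 0.106  0.11  ] [215.71849465 266.03456753]
corner [0.4955 0.0736 0.104 ] [109.15628533 119.26027416]
corner [0.5096 0.237  0.104 ] [653.88621933 181.22517149]
delta [-0.1459  0.142  -0.0262] [ 0.14  0.11 96.9 ] rows 13.5
```

In the tool's units: 97 degrees is 0.2694.

play_rows --motion '[[[-0.073, 0.071, -0.026, 0, 0, 0.1389], [-0.073, 0.071, -0.026, 0, 0, 0.1389], [-0.073, 0.071, -0.026, 0, 0, 0.1389], [-0.073, 0.071, -0.026, 0, 0, 0.1389], [-0.146, 0.142, -0.026, 0, 0, 0.2694], [-0.146, 0.142, -0.026, 0, 0, 0.2694], [-0.146, 0.142, -0.026, 0, 0, 0.2694], [-0.146, 0.142, -0.026, 0, 0, 0.2694]]]'

```text
time_s: 4.85
position: [0.5879, 0.3205, 0.2947]
tcp_rot: [[-0.565, 0.825, 0.003], [0.825, 0.565, 0.002], [-0.0, 0.004, -1.0]]
force: [0.2, -0.8, 0.6]
opening: 0.999
grasp_force: 0.0
```

```bash
python3 - <<'E'
from fit import *
p=w(r.x,(12,109,94))
delta(p+[0,.06,.2],down(np.degrees(r.x[2])-90))
print(bot.read_state()["joint_positions"].round(1))
E
```

```text
delta [-0.0012 -0.0035 -0.0023] [ 0.2  -0.07 39.36] rows 5.5
[ 19.   29.4  69.1   0.1  81.3 -15.4]
```

Also narrowing the fingers to 40 mm for the grip.

In the tool's units: 39.4 degrees is 0.1094.

play_rows --motion '[[[-0.001, -0.003, -0.002, 0, 0, 0.1094], [-0.001, -0.003, -0.002, 0, 0, 0.1094], [-0.001, -0.003, -0.002, 0, 0, 0.1094], [-0.001, -0.003, -0.002, 0, 0, 0.1094], [-0.001, -0.003, -0.002, 0, 0, 0.1094], [-0.001, -0.003, -0.002, 0, 0, 0.1094], [-0.001, -0.003, -0.002, 0, 0, 0.1094]]]' --fingers 0.045

```text
time_s: 5.43
position: [0.5832, 0.315, 0.2975]
tcp_rot: [[0.083, 0.997, 0.0], [0.997, -0.083, 0.0], [0.0, 0.0, -1.0]]
force: [-0.0, 0.2, -0.3]
opening: 0.566
grasp_force: 0.0
```

```bash
python3 - <<'E'
from fit import *
im=imaging.capture("wrist"); np.savez("w3.npz",**im)
cv2.imwrite("pics/w3.png",cv2.resize(im["frame"][:,:,::-1],(800,500),interpolation=cv2.INTER_CUBIC))
f=cv2.cvtColor(im["frame"],cv2.COLOR_RGB2HSV)
m=cv2.inRange(f,(22,140,120),(34,255,255))
k,l,st,ce=cv2.connectedComponentsWithStats(m)
for i in np.argsort(-st[1:,4])[:3]+1: print(st[i],ce[i],atz(im,ce[i],.099).round(4))
print("exp",[proj(im,w(r.x,(12,y,94))).round(1) for y in (90,109,128)])
E
```

```text
[293 243  22  15 254] [302.73622047 249.9015748 ] [0.5515 0.219  0.099 ]
[483  75   8  33 201] [486.20895522  91.54228856] [0.7722 0.3916 0.099 ]
[477  66   6  54  77] [479.28571429  92.02597403] [0.7646 0.3917 0.099 ]
exp [array([327.3, 232.9]), array([327.4, 218.5]), array([327.5, 203.7])]
```

View pics/w3.png

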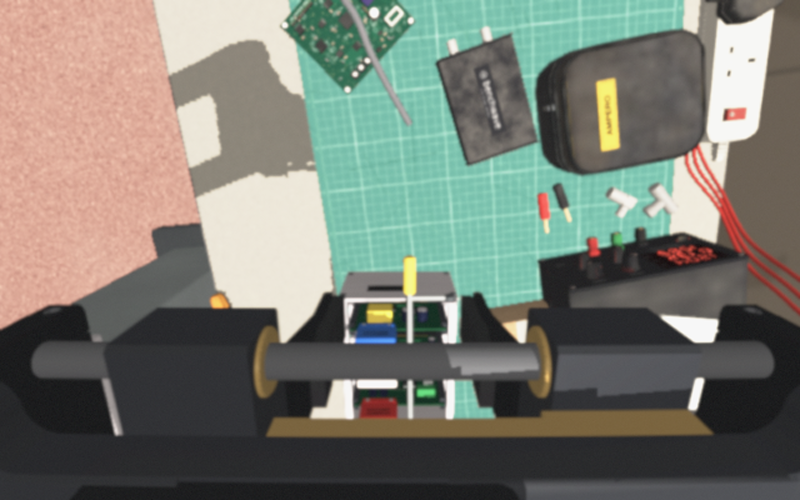

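The grip shows at (409, 258) to (410, 295), within about 2 mm of the fitted position; nothing stands beside it. Descending onto it.

```bash
python3 - <<'E'
from fit import *
delta(w(r.x,(12,108,94)),down(np.degrees(r.x[2])-90))
print(bot.read_state()["joint_positions"].round(1))
E
```

```text
delta [-0.0581  0.0071  0.2004] [ 0.02 -0.01  0.3 ] rows 5.0
[18.7 28.8 69.8 -0.  81.4 23.4]
```

In the tool's units: 0.3 degrees is 0.0008.

play_rows --motion '[[[-0.058, 0.007, 0.07, 0, 0, 0.0008], [-0.058, 0.007, 0.07, 0, 0, 0.0008], [-0.058, 0.007, 0.07, 0, 0, 0.0008], [-0.058, 0.007, 0.14, 0, 0, 0.0008], [-0.058, 0.007, 0.14, 0, 0, 0.0008], [-0.058, 0.007, 0.17, 0, 0, 0.0008], [-0.058, 0.007, 0.2, 0, 0, 0.0008], [-0.058, 0.007, 0.2, 0, 0, 0.0008]]]'

```text
time_s: 6.15
position: [0.581, 0.2557, 0.0914]
tcp_rot: [[0.086, 0.996, -0.012], [0.996, -0.086, -0.003], [-0.004, -0.011, -1.0]]
force: [-1.1, -1.0, -1.0]
opening: 0.518
grasp_force: 0.0
```

play_rows --motion '[[[0, 0, 0, 0, 0, 0], [0, 0, 0, 0, 0, 0], [0, 0, 0, 0, 0, 0], [0, 0, 0, 0, 0, 0], [0, 0, 0, 0, 0, 0], [0, 0, 0, 0, 0, 0], [0, 0, 0, 0, 0, 0]]]' --fingers 0.0

```text
time_s: 6.73
position: [0.5855, 0.2569, 0.098]
tcp_rot: [[0.087, 0.996, 0.001], [0.996, -0.087, 0.0], [0.0, 0.001, -1.0]]
force: [-0.1, -0.6, 0.1]
opening: 0.075
grasp_force: 0.0
```

```bash
python3 - <<'E'
from fit import *
s=bot.read_state(); print(s["opening"],s["grasp_force"],s["force"])
im=imaging.capture("wrist")
A=im["frame"][100:300,220:440,::-1]
s=imaging.capture("scene"); B=s["frame"][120:230,220:340,::-1]
cv2.imwrite("pics/w4.png",np.hstack([cv2.resize(A,(400,400)),cv2.resize(B,(400,400))]))
E
```

```text
0.07474553433709692 0.0 [-0.08244839 -0.64851682  0.1078025 ]
```

View pics/w4.png

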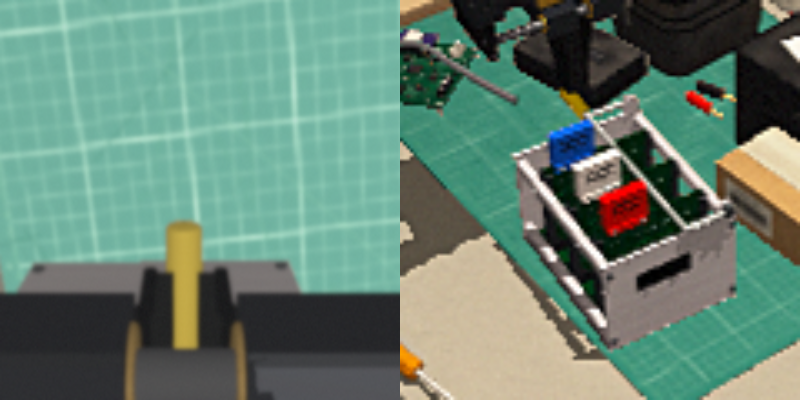

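The sleeve shows between the fingers at (184, 285); the scene view shows the bar still down. I'll let the fingers finish closing.

play_rows --motion '[[[0, 0, 0, 0, 0, 0], [0, 0, 0, 0, 0, 0], [0, 0, 0, 0, 0, 0]]]'

```text
time_s: 7.08
position: [0.5852, 0.2567, 0.097]
tcp_rot: [[0.087, 0.996, -0.0], [0.996, -0.087, -0.0], [-0.0, -0.0, -1.0]]
force: [0.6, 0.5, -0.8]
opening: 0.003
grasp_force: 0.0
```

```bash
python3 - <<'E'
from fit import *
im=imaging.capture("wrist"); print(bot.read_state()["position"])
f=cv2.cvtColor(im["frame"],cv2.COLOR_RGB2HSV)
m=cv2.inRange(f,(20,120,90),(36,255,255)); m[:,:250]=0;m[:,400:]=0
k,l,st,ce=cv2.connectedComponentsWithStats(m); i=np.argmax(st[1:,4])+1; print(st[i])
x,y,ww,h,_=st[i]; print("widths",[(yy,(l[yy]==i).sum()) for yy in range(y,y+h,8)])
yr=np.array([-np.sin(r.x[2]),np.cos(r.x[2])]) 
tip=w(r.x,(12,128,94)); o,d=ray(im,(x+ww/2,y)); t=((tip-o)[:2]@yr)/(d[:2]@yr); print("tip at",o+t*d,tip)
for dz in (-6,0,6): print(dz,proj(im,tip+[0,0,dz/1000]), proj(im,w(r.x,(12,90,94))+[0,0,dz/1000]))
s=imaging.capture("scene"); s2=dict(s)
cv2.imwrite("pics/w5.png",np.hstack([cv2.resize(im["frame"][150:300,240:400,::-1],(400,400)),cv2.resize(s["frame"][120:200,250:330,::-1],(400,400))]))
E
```

```text
[0.58516908 0.25669489 0.09698988]
[312 212  21  61 530]
widths [(212, np.int64(12)), (220, np.int64(19)), (228, np.int64(18)), (236, np.int64(17)), (244, np.int64(2)), (252, np.int64(2)), (260, np.int64(2)), (268, np.int64(2))]
tip at [0.58740538 0.27646863 0.10194816] [0.58731136 0.27647675 0.097     ]
-6 [322.29503523 206.13335691] [322.33330398 264.15525667]
0 [322.31442556 209.26720173] [322.35268168 268.79509787]
6 [322.33504155 212.59954371] [322.37320711 273.71061685]
```

View pics/w5.png

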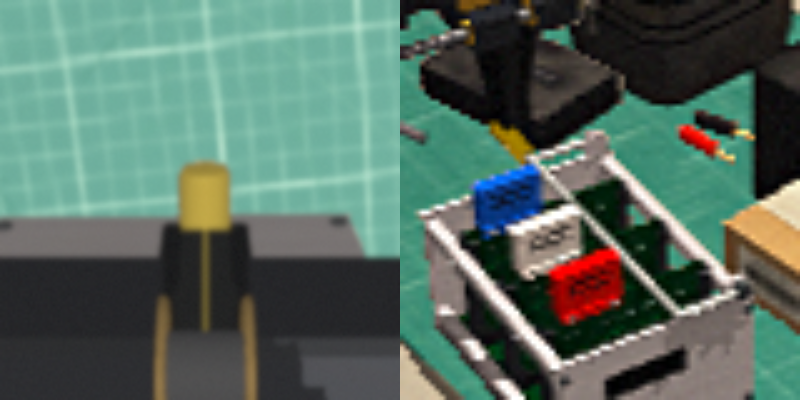

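```bash
python3 - <<'E'
from fit import *
s=imaging.capture("scene"); st=bot.read_state(); p=st["position"];T=st["tcp_rot"]
q=lambda X:((proj(s,X)-[250,120])*5+[400,0]).round(0)
print("tip",q(p+T[:,2]*.017),"tcp",q(p),"back51",q(p-T[:,2]*.053))
print("sleeve",q(w(r.x,(12,90,94))),q(w(r.x,(12,128,94))),"lower25",q(w(r.x,(12,90,69))),q(w(r.x,(12,128,69))))
print("red,white,blue tops",[q(w(r.x,(-22,y,118))) for y in(-46,0,46)],"corner",q(w(r.x,(-62,82,101))),q(w(r.x,(-62,-82,101))),q(w(r.x,(52,82,94))),q(w(r.x,(52,-82,94))))
f=cv2.cvtColor(s["frame"],cv2.COLOR_RGB2HSV); m=cv2.inRange(f,(20,120,90),(36,255,255)); ys,xs=np.nonzero(m[140:155,262:280]); print("yellow",[((x+12)*5+400,(y+20)*5) for y,x in zip(ys,xs)][::4])
E
```

```text
tip [509. 159.] tcp [507. 135.] back51 [501.  58.]
sleeve [522. 150.] [493. 119.] lower25 [525. 185.] [496. 153.]
red,white,blue tops [array([577., 258.]), array([538., 214.]), array([500., 172.])] corner [411. 186.] [544. 344.] [589. 136.] [732. 284.]
yellow [(np.int64(490), np.int64(125)), (np.int64(500), np.int64(130)), (np.int64(495), np.int64(135)), (np.int64(515), np.int64(135)), (np.int64(510), np.int64(140)), (np.int64(510), np.int64(145)), (np.int64(530), np.int64(145)), (np.int64(525), np.int64(150)), (np.int64(520), np.int64(160))]
```

The evidence suggests the fingertips closed just over the sleeve (slit of yellow at (205, 270); sleeve unobstructed in the scene view). Reopen, go 14 mm deeper, close again.

play_rows --motion '[[[0, 0, -0.01, 0, 0, 0], [0, 0, -0.01, 0, 0, 0], [0, 0, -0.01, 0, 0, 0], [0, 0, -0.01, 0, 0, 0], [0, 0, -0.01, 0, 0, 0], [0, 0, 0.005, 0, 0, 0], [0, 0, 0.014, 0, 0, 0], [0, 0, 0.014, 0, 0, 0]]]' --fingers 0.045

```text
time_s: 7.9
position: [0.5832, 0.2562, 0.0807]
tcp_rot: [[0.087, 0.996, -0.005], [0.996, -0.087, -0.001], [-0.002, -0.005, -1.0]]
force: [-0.6, -0.5, -0.2]
opening: 0.485
grasp_force: 0.0
```

play_rows --motion '[[[0, 0, 0, 0, 0, 0], [0, 0, 0, 0, 0, 0], [0, 0, 0, 0, 0, 0], [0, 0, 0, 0, 0, 0], [0, 0, 0, 0, 0, 0], [0, 0, 0, 0, 0, 0], [0, 0, 0, 0, 0, 0]]]' --fingers 0.0

```text
time_s: 8.48
position: [0.5852, 0.2568, 0.0834]
tcp_rot: [[0.087, 0.996, 0.0], [0.996, -0.087, 0.0], [0.0, 0.0, -1.0]]
force: [0.4, -0.2, 0.8]
opening: 0.107
grasp_force: 29.2
```

play_rows --motion '[[[0, 0, 0, 0, 0, 0], [0, 0, 0, 0, 0, 0], [0, 0, 0, 0, 0, 0], [0, 0, 0.006, 0, 0, 0], [0, 0, 0.01, 0, 0, 0], [0, 0, 0.01, 0, 0, 0]]]' --fingers 0.04

```text
time_s: 8.98
position: [0.5843, 0.2564, 0.0717]
tcp_rot: [[0.087, 0.996, -0.002], [0.996, -0.087, -0.001], [-0.001, -0.002, -1.0]]
force: [-0.7, -0.5, 0.3]
opening: 0.43
grasp_force: 0.0
```

play_rows --motion '[[[0, 0, 0, 0, 0, 0], [0, 0, 0, 0, 0, 0], [0, 0, 0, 0, 0, 0], [0, 0, 0, 0, 0, 0], [0, 0, 0, 0, 0, 0], [0, 0, 0, 0, 0, 0], [0, 0, 0, 0, 0, 0]]]' --fingers 0.0

```text
time_s: 9.57
position: [0.5852, 0.2568, 0.0733]
tcp_rot: [[0.087, 0.996, 0.0], [0.996, -0.087, 0.0], [0.0, 0.0, -1.0]]
force: [-0.9, 0.2, -0.0]
opening: 0.124
grasp_force: 30.0
```

Firm grip now. Swing the bar along its arc.

play_rows --motion '[[[0, 0.001, -0.01, 0, 0, 0], [0, 0.005, -0.019, 0, 0, 0], [0, 0.011, -0.027, 0, 0, 0], [0, 0.018, -0.034, 0, 0, 0], [0, 0.027, -0.038, 0, 0, 0], [0, 0.037, -0.04, 0, 0, 0], [0, 0.037, -0.04, 0, 0, 0], [0, 0.037, -0.04, 0, 0, 0]]]'

```text
time_s: 10.23
position: [0.6197, 0.254, 0.1164]
tcp_rot: [[0.087, 0.996, -0.005], [0.996, -0.087, 0.0], [-0.0, -0.005, -1.0]]
force: [-7.7, 1.3, 10.4]
opening: 0.128
grasp_force: 30.0
```

```bash
python3 - <<'E'
from fit import *
s=bot.read_state(); print(s["opening"],s["grasp_force"],s["force"],s["position"])
im=imaging.capture("wrist"); 
f=cv2.cvtColor(im["frame"],cv2.COLOR_RGB2HSV)
m=cv2.inRange(f,(20,120,90),(36,255,255)); m[:,:250]=0;m[:,400:]=0
k,l,st,ce=cv2.connectedComponentsWithStats(m); i=np.argmax(st[1:,4])+1; print(st[i])
sc=imaging.capture("scene")
cv2.imwrite("pics/w6.png",np.hstack([cv2.resize(im["frame"][150:300,240:400,::-1],(400,400)),cv2.resize(sc["frame"][120:200,250:330,::-1],(400,400))]))
E
```

```text
0.1278151528874375 30.013267993927002 [-7.73697149  1.28117386 10.38291852] [0.61965531 0.25400404 0.11641959]
[ 309  223   25   52 1118]
```

View pics/w6.png

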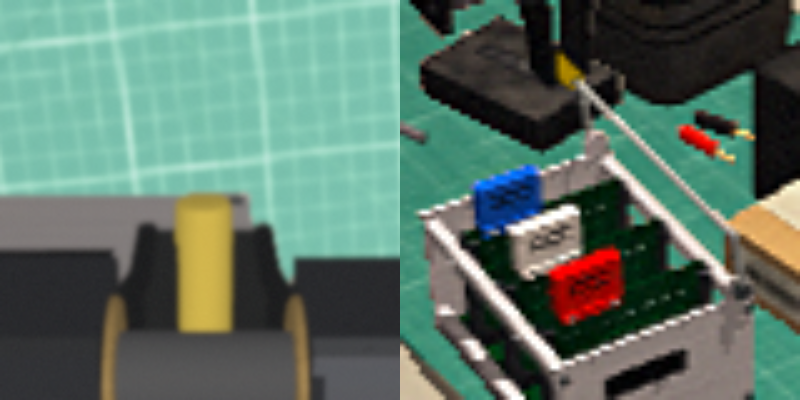

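The bar is upright (grip at (568, 70) in the right panel). Continue back.

play_rows --motion '[[[0, 0.006, 0, 0, 0, 0], [0, 0.011, 0.001, 0, 0, 0], [0, 0.016, 0.003, 0, 0, 0], [0, 0.02, 0.004, 0, 0, 0], [0, 0.023, 0.006, 0, 0, 0], [0, 0.025, 0.007, 0, 0, 0], [0, 0.025, 0.007, 0, 0, 0], [0, 0.025, 0.007, 0, 0, 0]]]'

```text
time_s: 11.0
position: [0.6455, 0.2518, 0.1081]
tcp_rot: [[0.087, 0.996, -0.003], [0.996, -0.087, 0.001], [0.0, -0.004, -1.0]]
force: [-4.8, 2.1, 4.3]
opening: 0.133
grasp_force: 30.0
```

Bar is back at about 2.1 rad. Release and rise.

play_rows --motion '[[[0, 0, 0, 0, 0, 0], [0, 0, 0, 0, 0, 0], [0, 0, 0, 0, 0, 0], [0, 0, -0.01, 0, 0, 0], [0, 0, -0.05, 0, 0, 0], [0, 0, -0.09, 0, 0, 0], [0, 0, -0.13, 0, 0, 0], [0, 0, -0.13, 0, 0, 0]]]' --fingers 0.032

```text
time_s: 11.67
position: [0.6534, 0.2524, 0.2479]
tcp_rot: [[0.088, 0.996, 0.021], [0.996, -0.088, 0.004], [0.006, 0.02, -1.0]]
force: [1.9, 0.4, 1.5]
opening: 0.364
grasp_force: 0.0
```

```bash
python3 - <<'E'
from fit import *
delta(w(r.x,(-22,-46,107))+[0,0,.12],down(np.degrees(r.x[2])))
print(bot.read_state()["joint_positions"].round(1),bot.read_state()["opening"])
s=imaging.capture("scene"); f=cv2.cvtColor(s["frame"],cv2.COLOR_RGB2HSV)
m=cv2.inRange(f,(20,120,90),(36,255,255)); k,l,st,ce=cv2.connectedComponentsWithStats(m[120:200,250:330])
for i in range(1,k):
  if st[i,4]>8: print("yel",st[i],ce[i]+[250,120])
for a in (1.57,1.9,2.1,2.2): print(a,proj(s,w(r.x,(52-40*np.cos(a),109,94+40*np.sin(a)))))
E
```

```text
delta [-0.1559 -0.102   0.0149] [  1.17   0.64 -90.08] rows 12.6
[12.  33.7 68.6 -0.  76.5 17. ] 0.36363440153385757
yel [35  8 10  9 42] [289.69047619 131.57142857]
1.57 [282.74136064 131.35996439]
1.9 [286.70393535 130.71124579]
2.1 [288.94267883 130.96486692]
2.2 [289.9792181  131.27091694]
```

The bar stayed at about 2.15 rad. Move above the red handle.

In the tool's units: -90 degrees is -0.25.

play_rows --motion '[[[-0.078, -0.051, 0, 0, 0, -0.125], [-0.078, -0.051, 0, 0, 0, -0.125], [-0.078, -0.051, 0, 0, 0, -0.125], [-0.078, -0.051, 0, 0, 0, -0.125], [-0.078, -0.051, 0, 0, 0, -0.125], [-0.156, -0.102, 0, 0, 0, -0.25], [-0.156, -0.102, 0, 0, 0, -0.25], [-0.156, -0.102, 0, 0, 0, -0.25]]]'

```text
time_s: 12.38
position: [0.5267, 0.1016, 0.2349]
tcp_rot: [[-0.794, 0.608, -0.007], [0.608, 0.794, -0.002], [0.004, -0.006, -1.0]]
force: [0.1, -0.0, -0.6]
opening: 0.367
grasp_force: 0.0
```

```bash
python3 - <<'E'
from fit import *
delta(w(r.x,(-22,-46,107))+[0,0,.12],down(np.degrees(r.x[2])))
E
```

```text
delta [-0.0067  0.0107  0.0048] [ -0.28  -0.34 -32.5 ] rows 4.5
```

In the tool's units: -32.5 degrees is -0.0903.

play_rows --motion '[[[-0.007, 0.011, 0, 0, 0, -0.0903], [-0.007, 0.011, 0, 0, 0, -0.0903], [-0.007, 0.011, 0, 0, 0, -0.0903], [-0.007, 0.011, 0, 0, 0, -0.0903], [-0.007, 0.011, 0, 0, 0, -0.0903], [-0.007, 0.011, 0, 0, 0, -0.0903], [-0.007, 0.011, 0, 0, 0, -0.0903], [-0.007, 0.011, 0, 0, 0, -0.0903]]]'

```text
time_s: 13.05
position: [0.5439, 0.1091, 0.2359]
tcp_rot: [[-0.996, 0.093, -0.0], [0.093, 0.996, -0.0], [0.0, -0.0, -1.0]]
force: [0.9, -1.1, 1.3]
opening: 0.362
grasp_force: 0.0
```

```bash
python3 - <<'E'
from fit import *
delta(w(r.x,(-22,-46,107)),down(np.degrees(r.x[2]))); s=bot.read_state(); print(s["position"],s["joint_positions"].round(1))
im=imaging.capture("wrist")
P=lambda X: proj(im,w(r.x,X)).round(0)
print([P((-22,y,118)) for y in (-46,0,46)])
f=cv2.cvtColor(im["frame"],cv2.COLOR_RGB2HSV); m=cv2.inRange(f,(0,150,110),(6,255,255))|cv2.inRange(f,(174,150,110),(180,255,255))
k,l,st,ce=cv2.connectedComponentsWithStats(m)
for i in range(1,k):
  if st[i,4]>60: print(st[i],ce[i])
E
```

```text
delta [ 0.0051 -0.0035  0.1259] [-0.01 -0.02 -0.38] rows 3.0
[0.54390216 0.10909985 0.235932  ] [ -0.2  22.9  90.3  -0.   66.8 -84.9]
[array([317., 185.]), array([367., 185.]), array([416., 185.])]
[142  13  19  78 516] [153.5620155   51.54844961]
[119  18  30  73 480] [131.34583333  52.68333333]
[ 53 157  21  18 189] [ 62.52380952 166.30687831]
[311 162  13  46 520] [317.525      184.51153846]
```

Predicted handle (317, 185) agrees with the seen blob (317.5, 184.5). Descend.

In the tool's units: -0.4 degrees is -0.0011.

play_rows --motion '[[[0.005, -0.0035, 0.03, 0, 0, -0.0011], [0.005, -0.0035, 0.06, 0, 0, -0.0011], [0.005, -0.0035, 0.09, 0, 0, -0.0011], [0.005, -0.0035, 0.11, 0, 0, -0.0011], [0.005, -0.0035, 0.125, 0, 0, -0.0011], [0.005, -0.0035, 0.135, 0, 0, -0.0011], [0.005, -0.0035, 0.135, 0, 0, -0.0011], [0.005, -0.0035, 0.135, 0, 0, -0.0011]]]'

```text
time_s: 13.77
position: [0.5389, 0.1062, 0.1011]
tcp_rot: [[-0.996, 0.084, -0.0], [0.084, 0.996, -0.0], [0.0, -0.0, -1.0]]
force: [0.8, -0.0, 1.5]
opening: 0.37
grasp_force: 0.0
```

play_rows --motion '[[[0, 0, 0.006, 0, 0, 0], [0, 0, 0.01, 0, 0, 0], [0, 0, 0.01, 0, 0, 0]]]'

```text
time_s: 14.02
position: [0.5387, 0.1062, 0.0911]
tcp_rot: [[-0.996, 0.084, 0.0], [0.084, 0.996, -0.0], [-0.0, -0.0, -1.0]]
force: [0.1, 0.3, -0.1]
opening: 0.368
grasp_force: 0.0
```

play_rows --motion '[[[0, 0, 0, 0, 0, 0], [0, 0, 0, 0, 0, 0], [0, 0, 0, 0, 0, 0], [0, 0, 0, 0, 0, 0], [0, 0, 0, 0, 0, 0], [0, 0, 0, 0, 0, 0]]]' --fingers 0.0

```text
time_s: 14.52
position: [0.5389, 0.1056, 0.0914]
tcp_rot: [[-0.997, 0.083, 0.0], [0.083, 0.997, -0.001], [-0.0, -0.001, -1.0]]
force: [-0.6, -2.8, 1.6]
opening: 0.112
grasp_force: 29.9
```

play_rows --motion '[[[0, 0, 0, 0, 0, 0], [0, 0, 0, 0, 0, 0], [0, 0, 0, 0, 0, 0], [0, 0.0005, 0.004, 0, 0, 0], [0, 0.0005, 0.007, 0, 0, 0], [0, 0.0005, 0.007, 0, 0, 0]]]' --fingers 0.03

```text
time_s: 15.02
position: [0.5381, 0.1069, 0.0833]
tcp_rot: [[-0.996, 0.084, -0.002], [0.084, 0.996, 0.0], [0.002, 0.0, -1.0]]
force: [-0.2, -1.1, 0.6]
opening: 0.338
grasp_force: 0.0
```

play_rows --motion '[[[0, 0, 0, 0, 0, 0], [0, 0, 0, 0, 0, 0], [0, 0, 0, 0, 0, 0], [0, 0, 0, 0, 0, 0], [0, 0, 0, 0, 0, 0], [0, 0, 0, 0, 0, 0]]]' --fingers 0.0

```text
time_s: 15.52
position: [0.5387, 0.1054, 0.0842]
tcp_rot: [[-0.997, 0.083, -0.0], [0.083, 0.997, -0.002], [0.0, -0.002, -1.0]]
force: [0.3, -3.8, -0.2]
opening: 0.114
grasp_force: 29.7
```

play_rows --motion '[[[0, -0.0012, 0, 0, 0, 0], [0, -0.0012, -0.006, 0, 0, 0], [0, -0.0012, -0.014, 0, 0, 0], [0, -0.0012, -0.022, 0, 0, 0], [0, -0.0012, -0.03, 0, 0, 0], [0, -0.0012, -0.038, 0, 0, 0], [0, -0.0012, -0.046, 0, 0, 0], [0, -0.0012, -0.046, 0, 0, 0]]]'

```text
time_s: 16.18
position: [0.5396, 0.1057, 0.1323]
tcp_rot: [[-0.996, 0.084, 0.003], [0.084, 0.996, -0.0], [-0.003, 0.0, -1.0]]
force: [-0.5, -2.6, 0.4]
opening: 0.116
grasp_force: 29.9
```

```bash
python3 - <<'E'
from fit import *
s=bot.read_state(); print(s["position"],s["opening"],s["grasp_force"],s["force"])
for c in ("scene","side"):
  im=imaging.capture(c); f=cv2.cvtColor(im["frame"],cv2.COLOR_RGB2HSV); m=cv2.inRange(f,(0,150,110),(6,255,255))|cv2.inRange(f,(174,150,110),(180,255,255))
  m[220:]=0; k,l,st,ce=cv2.connectedComponentsWithStats(m)
  for i in range(1,k):
    if st[i,4]>15: print(c,st[i],ce[i])
  for dz in (0,20,46): print(dz,proj(im,w(r.x,(-22,-46,104+dz))))
E
```

```text
[0.53958314 0.10567882 0.13229742] 0.11582654103876654 29.891745317727327 [-0.53418083 -2.55927003  0.41635482]
scene [279 158  12  12  51] [282.21568627 164.1372549 ]
0 [285.77349756 175.69100518]
20 [285.37431076 169.74867945]
46 [284.84272931 161.82949945]
side [288 155  11  10  38] [291.71052632 160.23684211]
0 [293.45729756 172.73404896]
20 [293.13184549 166.47880179]
46 [292.7041097  158.23077917]
```

Card rises with the gripper. Continue straight up.

play_rows --motion '[[[0, 0, -0.008, 0, 0, 0], [0, 0, -0.018, 0, 0, 0], [0, 0, -0.03, 0, 0, 0], [0, 0, -0.045, 0, 0, 0], [0, 0, -0.06, 0, 0, 0], [0, 0, -0.08, 0, 0, 0], [0, 0, -0.1, 0, 0, 0], [0, 0, -0.12, 0, 0, 0]]]'

```text
time_s: 16.95
position: [0.5384, 0.1064, 0.2517]
tcp_rot: [[-0.996, 0.084, 0.0], [0.084, 0.996, 0.002], [-0.0, 0.002, -1.0]]
force: [0.6, -0.1, -1.6]
opening: 0.112
grasp_force: 30.0
```

play_rows --motion '[[[0, 0, -0.02, 0, 0, 0], [0.005, 0, -0.04, 0, 0, 0], [0.01, 0, -0.06, 0, 0, 0], [0.02, 0, -0.08, 0, 0, 0], [0.03, 0, -0.1, 0, 0, 0], [0.03, 0, -0.1, 0, 0, 0]]]'

```text
time_s: 17.45
position: [0.5093, 0.1092, 0.355]
tcp_rot: [[-0.996, 0.083, 0.008], [0.083, 0.997, 0.002], [-0.008, 0.003, -1.0]]
force: [0.6, 0.6, -0.9]
opening: 0.112
grasp_force: 30.0
```

```bash
python3 - <<'E'
from fit import *
s=bot.read_state(); print(s["position"],s["opening"],s["grasp_force"],s["force"],s["joint_positions"].round(1))
for c in ("scene","side"):
  im=imaging.capture(c)
  for n in ("card_red","card_white","card_blue"): print(c,n,[(np.round(d["at"],3),round(d["confidence"],2)) for d in finder.recognise(c,n)[:1]])
E
```

```text
[0.50926964 0.10922151 0.35496585] 0.11229668462902434 29.95217476040125 [ 0.60827003  0.62292187 -0.92019591] [ -0.3  13.3  85.1   0.1  81.1 -85.5]
scene card_red [(array([0.527, 0.103, 0.332]), 0.93)]
scene card_white [(array([0.563, 0.138, 0.072]), 0.76)]
scene card_blue [(array([0.547, 0.188, 0.092]), 0.66)]
side card_red [(array([0.53 , 0.105, 0.322]), 0.62)]
side card_white [(array([0.557, 0.147, 0.082]), 0.56)]
side card_blue [(array([0.538, 0.196, 0.092]), 0.72)]
```

Card is clear, other cards still in place. Turn it so the component side faces away, then pitch it up.

In the tool's units: 56 degrees is 0.1556.

play_rows --motion '[[[0, 0, 0, 0, 0, 0.0194], [0, 0, 0, 0, 0, 0.0389], [0, 0, 0, 0, 0, 0.0583], [0, 0, 0, 0, 0, 0.0778], [0, 0, 0, 0, 0, 0.0972], [0, 0, 0, 0, 0, 0.1167], [0, 0, 0, 0, 0, 0.1361], [0, 0, 0, 0, 0, 0.1556]]]'

```text
time_s: 18.52
position: [0.5088, 0.108, 0.3493]
tcp_rot: [[-0.482, 0.876, -0.002], [0.876, 0.482, 0.0], [0.001, -0.001, -1.0]]
force: [-0.3, -0.1, -1.7]
opening: 0.112
grasp_force: 29.9
```

In the tool's units: 28.5 degrees is 0.0792.

play_rows --motion '[[[0, 0, 0, 0, 0, 0.0194], [0, 0, 0, 0, 0, 0.0389], [0, 0, 0, 0, 0, 0.0583], [0, 0, 0, 0, 0, 0.0778], [0, 0, 0, 0, 0, 0.0792], [0, 0, 0, 0, 0, 0.0792]]]'

```text
time_s: 19.02
position: [0.5088, 0.108, 0.3495]
tcp_rot: [[-0.014, 1.0, -0.001], [1.0, 0.014, 0.0], [0.0, -0.001, -1.0]]
force: [-0.2, -0.1, -1.0]
opening: 0.11
grasp_force: 30.0
```

In the tool's units: -35 degrees is -0.0972.

play_rows --motion '[[[0, 0.005, -0.005, -0.0139, 0, 0], [0, 0.01, -0.01, -0.0278, 0, 0], [0, 0.015, -0.015, -0.0417, 0, 0], [0, 0.02, -0.02, -0.0556, 0, 0], [0, 0.025, -0.02, -0.0694, 0, 0], [0, 0.03, -0.02, -0.0833, 0, 0], [0, 0.03, -0.02, -0.0972, 0, 0], [0, 0.03, -0.02, -0.0972, 0, 0]]]'

```text
time_s: 19.68
position: [0.5331, 0.1087, 0.3657]
tcp_rot: [[-0.014, 0.824, 0.566], [1.0, 0.013, 0.007], [-0.001, 0.566, -0.824]]
force: [-0.7, 0.1, -2.6]
opening: 0.11
grasp_force: 30.0
```

```bash
python3 - <<'E'
from fit import *
s=bot.read_state(); print(s["position"],s["opening"],s["force"],s["joint_positions"].round(1),s["time_s"])
E
```

```text
[0.53309965 0.10870722 0.36571731] 0.10972687040657776 [-0.72155442  0.05877601 -2.5956606 ] [ -0.8   1.4 107.    1.4  37.1  -2.5] 19.6833
```

In the tool's units: -29 degrees is -0.0806.

play_rows --motion '[[[0, 0.008, -0.002, -0.0111, 0, 0], [0, 0.016, -0.004, -0.0222, 0, 0], [0, 0.025, -0.007, -0.0333, 0, 0], [0, 0.034, -0.01, -0.0444, 0, 0], [0, 0.043, -0.013, -0.0556, 0, 0], [0, 0.052, -0.015, -0.0667, 0, 0], [0, 0.058, -0.017, -0.075, 0, 0], [0, 0.061, -0.018, -0.0806, 0, 0]]]'

```text
time_s: 20.35
position: [0.5772, 0.1143, 0.4305]
tcp_rot: [[-0.009, 0.467, 0.884], [1.0, 0.007, 0.007], [-0.003, 0.884, -0.467]]
force: [-0.7, 0.7, -0.9]
opening: 0.11
grasp_force: 30.0
```

play_rows --motion '[[[0, 0, 0, 0, 0, 0], [0, 0, 0, 0, 0, 0], [0, 0, 0, 0, 0, 0], [0, 0, 0, 0, 0, 0], [0, 0, 0, 0, 0, 0], [0, 0, 0, 0, 0, 0], [0, 0, 0, 0, 0, 0], [0, 0, 0, 0, 0, 0]]]'

```text
time_s: 21.02
position: [0.578, 0.1129, 0.434]
tcp_rot: [[-0.005, 0.459, 0.888], [1.0, 0.005, 0.003], [-0.003, 0.888, -0.459]]
force: [-0.1, 0.2, -1.6]
opening: 0.112
grasp_force: 30.0
```

```bash
python3 - <<'E'
from fit import *
s=bot.read_state(); print(s["position"],s["opening"],s["grasp_force"],s["force"],s["joint_positions"].round(1),s["qvel"].round(2),s["time_s"])
A=[imaging.capture(c)["frame"][60:240,220:420,::-1] for c in ("scene","side")]
cv2.imwrite("pics/fin.png",np.hstack([cv2.resize(a,(400,360)) for a in A]))
E
```

```text
[0.57797256 0.11288471 0.43402585] 0.1116418499109869 29.96539116229542 [-0.12654136  0.16054739 -1.58922107] [ 2.000e-01 -3.000e-01  1.175e+02  3.160e+01  1.000e-01 -3.180e+01] [ 0.07 -0.04  0.06  0.08  0.04 -0.07] 21.0167
```

View pics/fin.png

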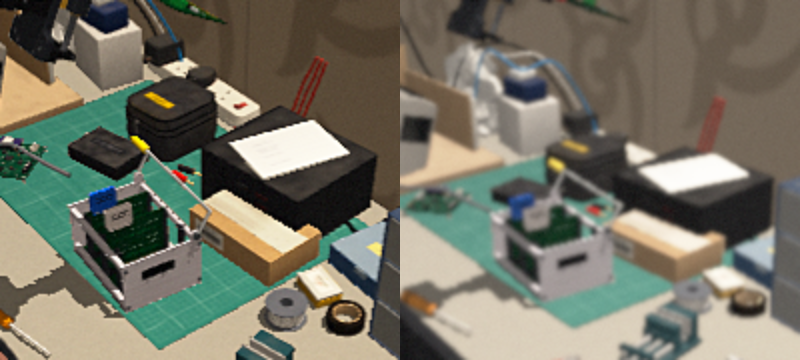

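The bar is back ((140, 145) to (205, 225)), the two other cards stand in place, and the card is above the crop. J5 is right at its limit, so I'll back off the tilt a little.

In the tool's units: 6 degrees is 0.0167.

play_rows --motion '[[[0, 0, 0, 0.0056, 0, 0], [0, 0, 0, 0.0111, 0, 0], [0, 0, 0, 0.0167, 0, 0], [0, 0, 0, 0.0167, 0, 0], [0, 0, 0, 0.0167, 0, 0], [0, 0, 0, 0.0167, 0, 0], [0, 0, 0, 0.0167, 0, 0], [0, 0, 0, 0.0167, 0, 0]]]'

```text
time_s: 21.78
position: [0.5774, 0.1131, 0.4331]
tcp_rot: [[-0.006, 0.55, 0.835], [1.0, 0.005, 0.003], [-0.003, 0.835, -0.55]]
force: [1.0, 0.2, -1.2]
opening: 0.113
grasp_force: 30.0
```

```bash
python3 - <<'E'
from fit import *
s=bot.read_state(); p,T=s["position"],s["tcp_rot"]; print(p,s["opening"],s["grasp_force"],s["joint_positions"].round(1),s["qvel"].round(2),s["time_s"],T[:,2])
# expected card in gripper: card y=tool y, card z=-tool z, card x=y x z
R=np.c_[np.cross(T[:,1],-T[:,2]),T[:,1],-T[:,2]]
for c in ("scene","side"):
  im=imaging.capture(c); o=finder.outline_of(c,"card_red"); print(c,[(np.round(d["at"],3),d["confidence"]) for d in finder.recognise(c,"card_red")[:1]])
  # handle ref at tool: grip TCP .084 vs card foot .013 => card z 71 at TCP
  q=[proj(im,p+R@(np.array(v)-[-.022,0,.071])).round(0) for v in [(-.05,0,0),(.05,0,0),(.05,0,.08),(-.05,0,.08)]]
  print("exp corners",*q)
  if o:
    m=o[0]["pixels"].astype(np.uint8); cn=max(cv2.findContours(m,0,2)[0],key=cv2.contourArea); print("hull",cv2.approxPolyDP(cv2.convexHull(cn),4,True)[:,0].tolist(),o[0]["confidence"])
E
```

```text
[0.57735282 0.11310077 0.4330681 ] 0.11332426149315154 29.965724954126927 [ 2.00e-01 -1.00e+00  1.13e+02  1.00e-01  1.14e+01 -3.00e-01] [ 0.14  0.   -0.39 -0.59  0.15  0.51] 21.7833 [ 0.83498299  0.00314365 -0.55026677]
scene [(array([0.584, 0.089, 0.44 ]), 0.73)]
exp corners [306.  60.] [331.  75.] [306.  64.] [281.  49.]
hull [[276, 48], [299, 51], [327, 73]] 0.63
side [(array([0.589, 0.09 , 0.432]), 0.69)]
exp corners [311.  68.] [333.  74.] [312.  61.] [291.  55.]
hull [[296, 55], [323, 69]] 0.74
```

play_rows --motion '[[[0, 0, 0, 0, 0, 0], [0, 0, 0, 0, 0, 0], [0, 0, 0, 0, 0, 0], [0, 0, 0, 0, 0, 0], [0, 0, 0, 0, 0, 0], [0, 0, 0, 0, 0, 0]]]'

```text
time_s: 22.58
position: [0.578, 0.1129, 0.4342]
tcp_rot: [[-0.005, 0.549, 0.836], [1.0, 0.006, 0.003], [-0.003, 0.836, -0.549]]
force: [0.1, -0.1, -0.9]
opening: 0.112
grasp_force: 30.0
```

```bash
python3 -c "
from rig import bot
s=bot.read_state(); print(s['joint_positions'].round(1),s['qvel'].round(2),s['grasp_force'])
print(bot.hand_in())"
```

```text
[ 2.000e-01 -1.100e+00  1.129e+02 -1.000e-01  1.140e+01 -1.000e-01] [-0.01 -0.12  0.05 -0.07  0.02 -0.01] 29.965694740531035
the job is handed in; nothing more can be done
None
```

The job is handed in at about 22.6 s: the retaining bar is swung back to about 2.1 rad, and the red-handled card is held still well above the rack, component side up, tipped about 57° from upright by the gripper's angle; the other two cards still stand in their slots.

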